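Load the spindle with three spacers, widest first

TASK

Take the three steel spacers off the sloped rack and thread them onto the upright spindle in order of size: the widest first, at the bottom, then the middle one, and the narrowest on top. Lower each one down the spindle until it sits flat, without letting it drop, and let go of it before fetching the next; leave the gauge, the black puck and the roll of tape where they are.

Things in the scene. Friction and masses are not known exactly. Their poses are not given: they have to be found in the camera images.
- stand: Spindle stand, fixed: dark steel plate 90 x 90 x 12 mm with a round steel shoulder (32 mm across at its top, 34 at its foot) and an upright steel spindle, 14 mm in diameter, with a bullet nose. Origin on the spindle's axis at the bench top; z up. Shoulder top 24 mm, start of the nose 69 mm, tip of the spindle 80 mm above the origin.
- spindle_seat (a point): The spindle's axis at the top of the shoulder, 24 mm above the stand's underside, where the lowest spacer's underside comes to rest; z up. Seated in order, the centres of the spacers lie 8, 24 and 40 mm above it; the spindle's tip is 56 mm above it.
- rack: Sloped rack, fixed: three-sided plywood wedge, 290 mm wide (along its y), its face sloping at 25 degrees, 100 mm along the slope, low edge at its -x, towards the robot and to the left, high edge (57 mm up) at its +x. Origin at the bench top under the middle of the face, which is 36 mm above it; x horizontal, towards the high edge; z up.
- rack_peg (a point): Foot of the rack's middle stub peg, on the face. Frame as the rack's. Three pegs stand square to the face, 100 mm apart in a row along y, so they lean 25 degrees from vertical towards -x: direction (-0.423, 0, 0.906). Each is 16 mm in diameter, tapers to 10 mm over its last 5 mm and ends 26 mm above the face. The spacer rests on a boss 32 mm across, 6 mm high.
- spacer_wide: The widest spacer: plain steel ring, outer diameter 60 mm, thickness 16 mm, round bore 19 mm, about 220 g. Origin at its centre (mid-thickness, on the axis); z along its axis, at the start square to the rack's face, pointing away from it. It starts on one of the three pegs of the rack; which peg varies.
- spacer_middle: The middle spacer: plain steel ring, outer diameter 48 mm, thickness 16 mm, round bore 19 mm, about 130 g. Origin at its centre (mid-thickness, on the axis); z along its axis, at the start square to the rack's face, pointing away from it. It starts on one of the three pegs of the rack; which peg varies.
- spacer_narrow: The narrowest spacer: plain steel ring, outer diameter 36 mm, thickness 16 mm, round bore 19 mm, about 60 g. Origin at its centre (mid-thickness, on the axis); z along its axis, at the start square to the rack's face, pointing away from it. It starts on one of the three pegs of the rack; which peg varies.
- ring_gauge: Bystander: stepped steel plug gauge, 32 mm across, 40 mm tall, standing on the bench. Origin at the centre of its underside; z up.
- black_puck: Bystander: black round unit with a white cap, 54 mm across, 44 mm tall, on the bench. Origin at the centre of its underside; z up.
- tape_roll: Bystander: roll of brown tape lying flat on the bench, 71 x 68 x 24 mm. Origin at the centre of its underside; z up.
Things that resemble listed ones, but are neither listed nor needed, are in the scene too. What is shaped like the spacer_narrow but blue or brown is not meant.

How it is judged (in metres and radians):
On the way, in this order (a step that is already met when the one before it is completed fails the run):
1. the widest spacer sits flat on the spindle, on the shoulder, released (horizontal distance between spacer_wide and spindle_seat below 0.004 m and angle between the z axis of spacer_wide and the z axis of spindle_seat, either way round below 0.07 rad and z of spacer_wide in the frame of spindle_seat between 0.005 and 0.011 m and contact force between the fingers and spacer_wide below 0.1 N and linear speed of spacer_wide below 0.02 m/s), for 0.2 s.
2. the middle spacer sits flat on the spindle, on the one before it, released (horizontal distance between spacer_middle and spindle_seat below 0.004 m and angle between the z axis of spacer_middle and the z axis of spindle_seat, either way round below 0.07 rad and z of spacer_middle in the frame of spindle_seat between 0.021 and 0.027 m and contact force between the fingers and spacer_middle below 0.1 N and linear speed of spacer_middle below 0.02 m/s), for 0.2 s.
3. the narrowest spacer sits flat on the spindle, on the one before it, released (horizontal distance between spacer_narrow and spindle_seat below 0.004 m and angle between the z axis of spacer_narrow and the z axis of spindle_seat, either way round below 0.07 rad and z of spacer_narrow in the frame of spindle_seat between 0.037 and 0.043 m and contact force between the fingers and spacer_narrow below 0.1 N and linear speed of spacer_narrow below 0.02 m/s), for 0.2 s.
At the end, for the whole second after the job is handed in: All three spacers are on the spindle, released and at rest: widest on the shoulder, middle one on it, narrowest on top; each within 4 mm of the spindle's axis, within 3 mm of its seated height and flat within 4 degrees (0.07 rad) (all of step 1 and all of step 2 and all of step 3); the robot touches nothing.
It fails at once if the ring gauge is displaced by more than 20 mm (distance of ring_gauge from where it was at the start of the episode above 0.02 m).
It fails at once if the black puck is displaced by more than 20 mm (distance of black_puck from where it was at the start of the episode above 0.02 m).
It fails at once if the tape roll is displaced by more than 20 mm (distance of tape_roll from where it was at the start of the episode above 0.02 m).
It fails at once if a spacer is let drop down the spindle (it moves faster than 0.5 m/s there) ((horizontal distance between spacer_wide and spindle_seat below 0.012 m and z of spacer_wide in the frame of spindle_seat below 0.056 m and linear speed of spacer_wide above 0.5 m/s) or (horizontal distance between spacer_middle and spindle_seat below 0.012 m and z of spacer_middle in the frame of spindle_seat below 0.056 m and linear speed of spacer_middle above 0.5 m/s) or (horizontal distance between spacer_narrow and spindle_seat below 0.012 m and z of spacer_narrow in the frame of spindle_seat below 0.056 m and linear speed of spacer_narrow above 0.5 m/s)).
It also fails if it takes over 67 s, if anything falls off the work surface, if the arm or the gripper's body presses on something with over 40 N, if the wrist force passes 120 N, or if a joint passes its speed limit or range.

ROBOT

A 6-joint arm with a two-finger parallel gripper is mounted at the origin on a cart in front of the work surface, level with it; the furniture and walls round the work are solid. World frame = base frame: x ahead of the robot, y to its left, z up, the work surface at z = 0. Lengths are in mm, angles in rad, forces in N, time in s.
With the tool pointing down it reaches from about 275 to 750 mm from the base axis. Payload 10.2 kg.
Tool frame: the origin (TCP) lies at the very end of the fingers, on their centre line; the grasp point (between the pads) lies 19 mm behind it; z points along the fingers, y is the line along which they close (so a half turn about z gives the same grasp; the last joint's range is limited). The gripper opens to 85 mm and grips with 20 to 120 N. Pads are 22 mm wide; open, the fingers measure 114 mm over their backs; the gripper's body (76 mm by 85 mm) begins 54 mm behind the grasp point. The pads swing forward as they close: fully open they stand 13 mm farther back than shut.
Start: joints at [-1.405, 0.313, 1.498, -0, 1.331, -0.223], TCP at [199.004, -485.828, 231.294] pointing down, gripper open.
Joint ranges: [-2.94, 2.94], [-0.97, 2.17], [0.19, 2.56], [-1.23, 4.37], [0.02, 3.11], [-2.88, 2.88]. Speed limits (rad/s): [2.39, 2.39, 3.01, 3.14, 3.14, 3.14].

INTERFACE

Orientations are given as a unit quaternion [w, x, y, z].
In Python, from rig import ctrl, optics gives the robot as it stands. The module is installed in compiled form; this text tells all that it offers.
- The arm moves only by the shell command python3 -m handwheel 'ROWS' [FORCE]. ROWS is JSON, a list that holds one entry, the list of rows, each a list of 5 numbers: the gripper command: -1 is fully open, 1 is shut, values between are in proportion, then the shift along the world's x, y, z in units of 50 mm (1.0 is 50 mm), then the turn about the world's z in units of 8 degrees (1.0 is 8 degrees). In form: [[[gripper, tx, ty, tz, twist], ...]]. A call has 1 to 10 rows; each row shifts and turns the commanded pose from where the row before left it; what a row does not reach is not made up. A row lasts 1/10 s, in which the tool goes at most 50 mm and 8.59 degrees, less where a joint would pass 70% of its speed; a pose out of reach is approached as far as the arm can. A call is refused whole if a number of a shift passes 1 or a number of a turn 1, either way. A call with a gripper value outside its range is refused whole. The fingers move at their own pace and stop on an object; FORCE is the grip in N (left out, the last holds). Time passes only in rows, so rows that do not move let the fingers close. It gives the time, the measured TCP pose, the force, the opening and the grip force at its end, in the units of the state.
- ctrl.sense(): the state, without advancing time (a new reading comes with each control period).
- optics.capture(name): name is "scene" or "side" or "wrist"; returns a dict with "img" (480x640x3 uint8, blue, green, red), "K" (3x3 intrinsics, pixels), "dist_coeffs" ([k1, k2, p1, p2, k3] as OpenCV has them; the pictures are not rectified), "R" (3x3) and "t" (3): a world point X has camera coordinates R X + t. Camera axes: x right, y down, z forward; pixel columns grow to the right and rows downward; lengths in mm; the calibration is good to about 2 mm. A picture is of the moment at which its call begins. There is no depth.
- ctrl.finish_job(): hands the job in; it is judged then, once.
The state is a dict: "time_s": time; "joints": joint angles; "dq": joint speeds; "tau": joint torques, N m; "eef_pos": TCP position; "ee_rot": TCP orientation; "force": force on the tool from outside, world axes, zero at the start; "wrist_torque": the same for the moment, N m; "grip_width": opening from 0.0 (shut) to 1.0 (fully open); "grip_force": force on a finger pad.
Only numpy, scipy, OpenCV 4.12 (cv2) and the standard library are available. Lean on these libraries where they do the work, as an engineer would, in place of code of your own. Each camera call takes 0.05 s, during which the arm holds its last target. There are 200 camera calls.

## Working session

There is one attempt and no reset: what is moved stays moved. The work goes in short steps, Python scripts to look and compute and a shell command to move; the robot and the scene stay as the last step left them, time stands still between calls to the robot, and variables do not carry over. Pictures are saved under pics/ and viewed, at most 10 in all, crops included, and the job is handed in when it is done.

```bash
mkdir -p pics
python3 - <<'E'
from rig import ctrl, optics
import cv2
s=ctrl.sense(); print(s)
import pickle
for n in ("scene","side","wrist"):
    c=optics.capture(n); cv2.imwrite(f"pics/{n}0.png",c["img"]); pickle.dump(c,open(f"{n}0.pkl","wb"))
    print(n,c["K"],c["dist_coeffs"],-c["R"].T@c["t"],c["R"])
E
```

```text
{'time_s': 0.0, 'joints': array([-1.40541670e+00,  3.13477109e-01,  1.49846156e+00,  1.16759380e-05,
        1.33101665e+00, -2.23390516e-01]), 'dq': array([ 0.00075806,  0.00115784, -0.00010429,  0.0006914 , -0.00228119,
        0.00154529]), 'tau': array([ 5.64186735e-05, -4.12268364e+01, -2.59741706e+01, -1.60911777e-04,
        4.18042051e-03, -9.08028170e-06]), 'eef_pos': array([ 198.95226578, -485.55191232,  230.71200037]), 'ee_rot': array([-6.80882137e-04,  9.81166678e-01,  1.93161814e-01,  2.54272169e-05]), 'force': array([-0.21302908, -0.31521189,  0.35220226]), 'wrist_torque': array([-0.00088167, -0.03032742,  0.00179416]), 'grip_force': 0.0, 'grip_width': 0.9962377894342633}
scene [[494.50379903   0.         316.8344066 ]
 [  0.         494.50379903 230.52208814]
 [  0.           0.           1.        ]] [0.04549494 0.         0.         0.         0.        ] [147.33334857 797.11943736 497.20794954] [[-0.90426106 -0.4269622   0.00390139]
 [-0.19460224  0.40397968 -0.89382906]
 [ 0.38005514 -0.80901403 -0.4483909 ]]
side [[624.0814147    0.         333.9795804 ]
 [  0.         624.0814147  243.75187765]
 [  0.           0.           1.        ]] [-0.06631174  0.          0.          0.          0.        ] [  86.9743756  -945.30701891  489.14577762] [[ 0.90626248 -0.42200962 -0.0244172 ]
 [-0.17606645 -0.32432599 -0.92941555]
 [ 0.38430317  0.84659349 -0.36822621]]
wrist [[366.18594968   0.         316.33731428]
 [  0.         366.18594968 246.76124914]
 [  0.           0.           1.        ]] [-0.04169328  0.          0.          0.          0.        ] [ 261.73942198 -459.34645964  372.61824423] [[ 0.37887806 -0.92544585 -0.00117878]
 [-0.89249194 -0.365723    0.26401673]
 [-0.24476429 -0.0989781  -0.96451738]]
```

View pics/scene0.png

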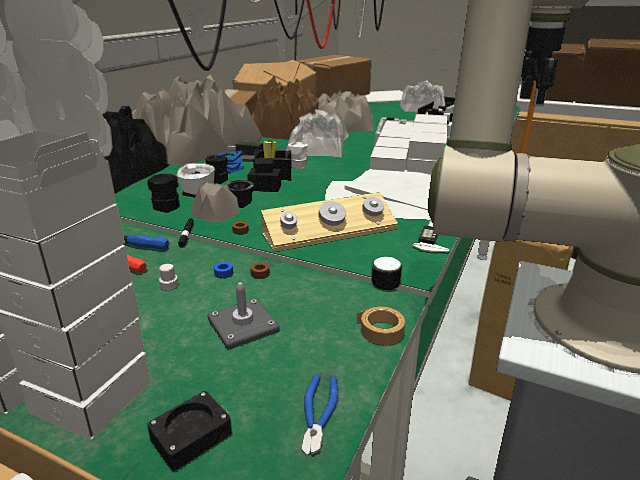

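View pics/side0.png

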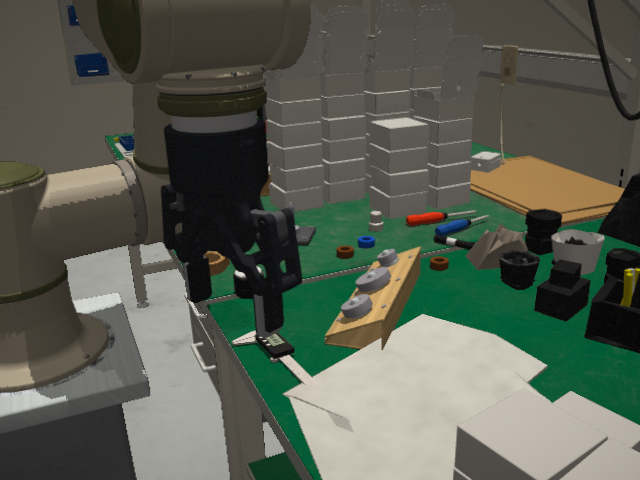

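The scene picture shows the spindle tip near (240,284). The rack pegs are near (289,218), (332,212) and (373,206), with the widest spacer in the middle. I'll zoom in for accurate pixels.

Run:
```python
import cv2,numpy as np
a=cv2.imread("pics/scene0.png");b=cv2.imread("pics/side0.png")
f=lambda im,x,y,w,h:cv2.resize(im[y:y+h,x:x+w],None,fx=4,fy=4,interpolation=cv2.INTER_CUBIC)
# scene rack 255..405 x 185..255 ; spindle 200..285, 275..350; side rack 320..430,240..350
o=np.zeros((600,800,3),np.uint8)
o[:280,:600]=f(a,255,185,150,70)
o[280:600,:340]=f(a,200,272,85,80)
o[280:600,350:790]=f(b,320,242,110,80)
cv2.imwrite("pics/zoom.png",o)
```

```text
(no output)
```

View pics/zoom.png

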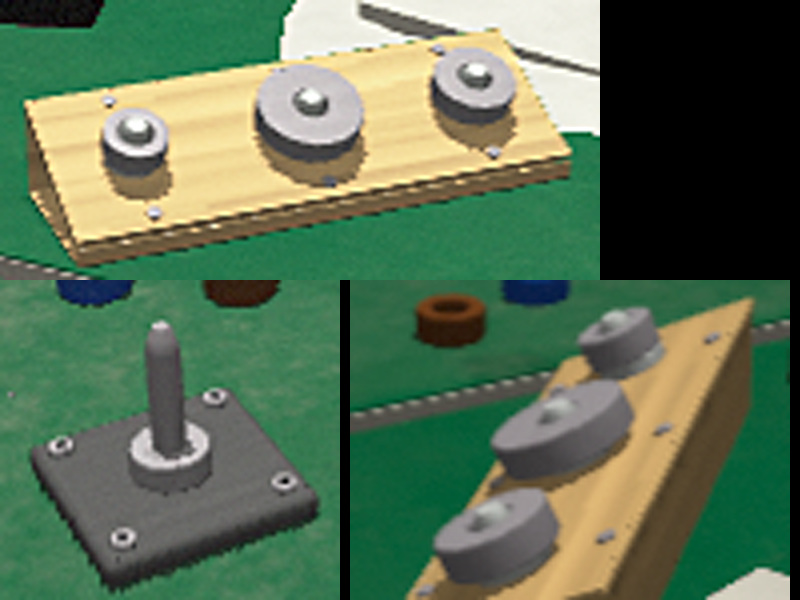

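View pics/wrist0.png

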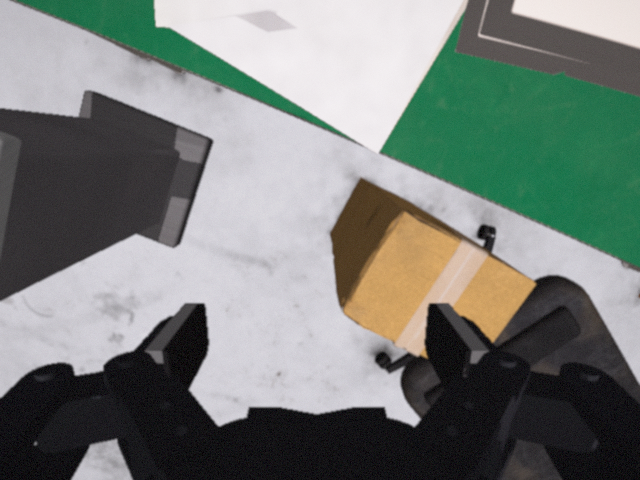

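Zoomed views: the narrow spacer is at the far-x end with its peg tip at scene (288.7,216.3). The wide one is in the middle at (333.2,209.3), and the middle-size one at the near end at (374.2,203). The wrist view shows only floor.

```bash
cat > h.py <<'E'
import cv2,numpy as np,pickle
def ray(c,uv):
    n=cv2.undistortPoints(np.array([[uv]],float),c["K"],np.array(c["dist_coeffs"]))[0,0]
    d=c["R"].T@np.array([n[0],n[1],1]); return -c["R"].T@c["t"],d/np.linalg.norm(d)
def atz(c,uv,z):
    o,d=ray(c,uv); return o+d*(z-o[2])/d[2]
def tri(rs):
    A=sum(np.eye(3)-np.outer(d,d) for o,d in rs); b=sum((np.eye(3)-np.outer(d,d))@o for o,d in rs)
    p=np.linalg.solve(A,b); return p,[np.linalg.norm(np.cross(p-o,d)) for o,d in rs]
def proj(c,X):
    return cv2.projectPoints(np.array(X,float).reshape(-1,1,3),cv2.Rodrigues(c["R"])[0],np.array(c["t"],float),c["K"],np.array(c["dist_coeffs"]))[0][:,0]
E
python3 - <<'E'
from h import *
np.set_printoptions(precision=1,suppress=True)
a=pickle.load(open("scene0.pkl","rb"));b=pickle.load(open("side0.pkl","rb"))
for n,u,v in [("narrow",(288.7,216.3),(388,253.2)),("wide",(333.2,209.3),(371.5,274.5)),("mid",(374.2,203),(355,300.2))]:
    print(n,tri([ray(a,u),ray(b,v)]),atz(a,u,59.6),atz(b,v,59.6))
print("spindle",atz(a,(240,283.2),80),atz(a,(242.5,315),24))
for n,uv,z in [("puck",(386,262),44),("tape",(383,312),24),("gauge",(167,266),40)]: print(n,atz(a,uv,z))
E
```

```text
narrow (array([605.6, -36.9,  54.9]), [np.float64(0.7589667991764875), np.float64(0.758966799176519)]) [599.6 -26.9  59.6] [601.1 -45.7  59.6]
wide (array([ 533.8, -107.7,   56.4]), [np.float64(0.7626332718118848), np.float64(0.762633271811948)]) [ 530.  -100.2   59.6] [ 531.6 -112.9   59.6]
mid (array([ 465.8, -180.2,   56.4]), [np.float64(1.5361630244889657), np.float64(1.536163024489169)]) [ 461.7 -171.    59.6] [ 465.1 -184.1   59.6]
spindle [530.5 260.5  80. ] [527. 265.  24.]
puck [364.1  40.1  44. ]
tape [328.2 161.   24. ]
gauge [716.3 217.1  40. ]
```

```bash
python3 -m handwheel '[[[-1,0.6,0.7,0,-0.8],[-1,0.6,0.7,0,-0.8],[-1,0.6,0.7,0,-0.8],[-1,0.6,0.7,0,-0.8],[-1,0.6,0.7,0,-0.8],[-1,0.6,0.7,0,-0.8],[-1,0.6,0.7,0,-0.8],[-1,0.6,0.7,0,-0.8],[-1,0.6,0.7,0,-0.8],[-1,0.6,0.7,0,-0.8]]]' 20
python3 - <<'E'
from rig import ctrl, optics
import pickle,cv2
c=optics.capture("wrist");pickle.dump(c,open("w1.pkl","wb"));cv2.imwrite("pics/w1.png",c["img"])
s=ctrl.sense();print(s["eef_pos"],s["ee_rot"],s["time_s"],s["joints"])
E
```

```text
time_s: 1.15
eef_pos: [499.9, -134.1, 231.2]
ee_rot: [0.0, 0.934, -0.358, -0.0]
force: [0.2, -0.7, 0.6]
grip_width: 0.998
grip_force: 0.0
[ 502.77135519 -129.448016    231.07287811] [-1.27912327e-03  9.32675884e-01 -3.60713164e-01  2.68598009e-04] 1.2 [-0.47923807  0.29972877  1.51609108  0.00268208  1.32552108  1.82897282]
```

View pics/w1.png

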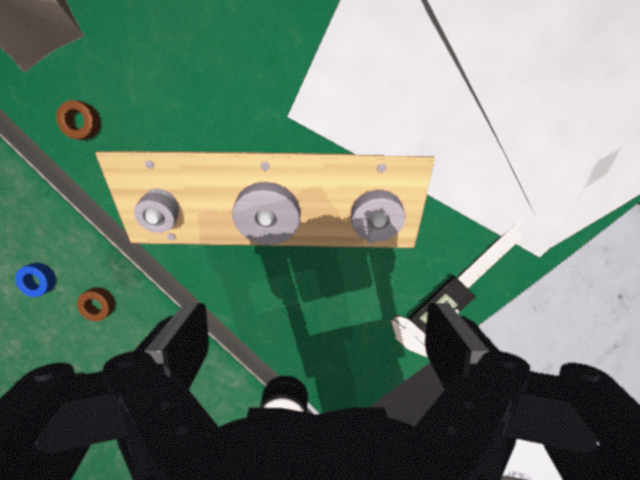

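The wrist view shows all three pegs: narrow at (153,215), wide at (265,217), and middle-size at (378,219). The puck is at the bottom and decoy rings are on the left.

Run:
```python
from h import *
np.set_printoptions(precision=1,suppress=True)
c=pickle.load(open("w1.pkl","rb"))
P=[atz(c,u,59.6) for u in [(153,215),(265.5,217),(379,219)]]
print(P)
d=P[0]-P[2];print(np.linalg.norm(d),np.degrees(np.arctan2(d[1],d[0])))
for n,u in zip(("narrow","wide","mid"),[(153,215),(265.5,217),(379,219)]):
    for f,g in (("scene0.pkl",dict(narrow=(288.7,216.3),wide=(333.2,209.3),mid=(374.2,203))),("side0.pkl",dict(narrow=(388,253.2),wide=(371.5,274.5),mid=(355,300.2)))):
        print(n,f,tri([ray(c,u),ray(pickle.load(open(f,"rb")),g[n])]))
# outlines of the ring hulls in the picture vs. model for wide
print([ (n,atz(c,u,16)[:2]) for n,u in [("brown1",(77,120)),("blue",(35,281)),("brown2",(95,305))]])
```

```text
[array([603.6, -33.3,  59.6]), array([ 536.1, -105.3,   59.6]), array([ 468.8, -177.5,   59.6])]
197.446406724743 46.92718541348138
narrow scene0.pkl (array([603.4, -32.3,  56.8]), [np.float64(0.744956863307213), np.float64(0.7449568633072137)])
narrow side0.pkl (array([606.4, -31.9,  53.8]), [np.float64(2.2276519171074525), np.float64(2.227651917107516)])
wide scene0.pkl (array([ 534.3, -105.3,   56.8]), [np.float64(1.8701904859768042), np.float64(1.8701904859769747)])
wide side0.pkl (array([ 536.1, -104.3,   55.3]), [np.float64(0.1301106704531988), np.float64(0.13011067045317634)])
mid scene0.pkl (array([ 465.9, -178.2,   55.6]), [np.float64(1.8772346793067765), np.float64(1.8772346793066679)])
mid side0.pkl (array([ 468.1, -177.6,   56. ]), [np.float64(0.24717297589710974), np.float64(0.2471729758972172)])
[('brown1', array([721.2, -27.2])), ('blue', array([650.4, 136.3])), ('brown2', array([588.8, 108.5]))]
```

```bash
python3 -m handwheel '[[[-1,0.33,0.23,-0.5,-0.17],[-1,0.33,0.23,-0.7,0],[-1,0,0,-0.7,0],[-1,0,0,-0.7,0],[-1,0,0,0,0],[-1,0,0,0,0]]]' 20
python3 - <<'E'
from rig import ctrl, optics
import pickle,cv2
c=optics.capture("wrist");pickle.dump(c,open("w2.pkl","wb"));cv2.imwrite("pics/w2.png",c["img"])
s=ctrl.sense();print(s["eef_pos"],s["ee_rot"])
E
```

```text
time_s: 1.8
eef_pos: [532.2, -113.0, 102.1]
ee_rot: [-0.0, 0.93, -0.367, 0.0]
force: [0.4, -0.6, 1.1]
grip_width: 1.002
grip_force: 0.0
[ 532.76901771 -113.28260629  103.0180147 ] [ 4.64433198e-05  9.30131506e-01 -3.67224744e-01  1.16891894e-03]
```

View pics/w2.png

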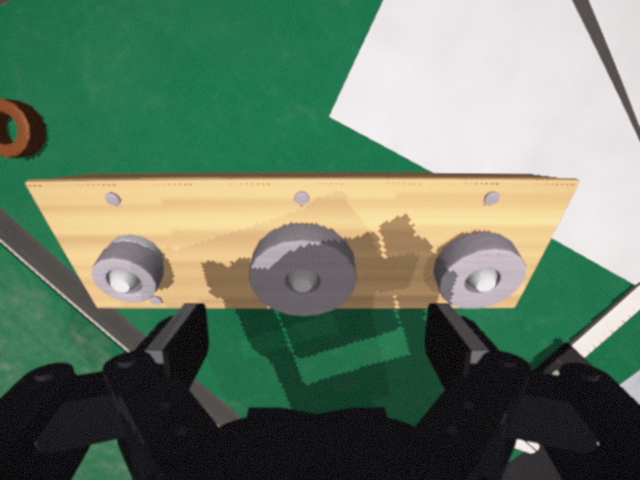

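Close view: the peg tips are level at row 281, at columns 119, 303 and 486, so the jaws are aligned with the row. The jaw centre is at about column 316.

Run:
```python
from h import *
np.set_printoptions(precision=1,suppress=True)
c=pickle.load(open("w2.pkl","rb"))
x=np.array([.730,-.683,0])
for n,u in [("narrow",(119,281)),("wide",(303,281)),("mid",(486,281))]:
    t=atz(c,u,59.0);print(n,t,"ring",t+12*(.423*x-np.array([0,0,.906])))
print(-c["R"].T@c["t"], proj(c,[[532.8,-113.3,103]]))
```

```text
narrow [604.2 -31.3  59. ] ring [608.  -34.8  48.1]
wide [ 535.9 -104.8   59. ] ring [ 539.6 -108.2   48.1]
mid [ 468.  -177.1   59. ] ring [ 471.7 -180.6   48.1]
[ 581.9 -157.8  243.9] [[319.1 310.2]]
```

```bash
python3 -m handwheel '[[[-1,0.08,0.16,-0.4,0],[-1,0,0,-0.5,0],[-1,0,0,-0.3,0],[-1,0,0,-0.1,0],[-1,0,0,0,0]]]' 20
python3 -m handwheel '[[[0.3,0,0,0,0],[0.6,0,0,0,0],[1,0,0,0,0],[1,0,0,0,0],[1,0,0,0,0],[1,0,0,0,0]]]' 25
```

```text
time_s: 2.35
eef_pos: [536.6, -105.2, 37.4]
ee_rot: [0.0, 0.93, -0.367, 0.001]
force: [-0.1, 0.2, 0.6]
grip_width: 0.997
grip_force: 0.0
time_s: 2.95
eef_pos: [536.6, -105.2, 38.0]
ee_rot: [0.0, 0.93, -0.367, 0.001]
force: [-3.5, -0.1, 8.3]
grip_width: 0.694
grip_force: 25.2
```

```bash
python3 -m handwheel '[[[1,-0.062,0.058,0.18,0],[1,-0.062,0.058,0.18,0],[1,-0.062,0.058,0.18,0],[1,-0.062,0.058,0.18,0],[1,0,0,0.6,0],[1,0,0,0.6,0],[1,0,0,0,0]]]' 25
python3 - <<'E'
from h import *
from rig import optics
np.set_printoptions(precision=1,suppress=True)
a=pickle.load(open("scene0.pkl","rb"))
for u in [(200,240),(300,262),(430,293)]: print(atz(a,u,0))
print(proj(a,[[480,130,0],[480,150,0],[450,150,0],[528,262,0]]))
c=optics.capture("scene");cv2.imwrite("pics/s3.png",cv2.resize(c["img"][80:380,150:450],None,fx=2,fy=2))
E
```

```text
time_s: 3.65
eef_pos: [525.1, -93.5, 136.4]
ee_rot: [-0.0, 0.93, -0.367, 0.004]
force: [0.4, 0.1, -3.0]
grip_width: 0.693
grip_force: 28.5
[775.7  50.2   0. ]
[539.3  40.8   0. ]
[279.8  37.6   0. ]
[[306.9 291.8]
 [301.8 297.6]
 [317.2 301.8]
 [243.9 326. ]]
```

View pics/s3.png

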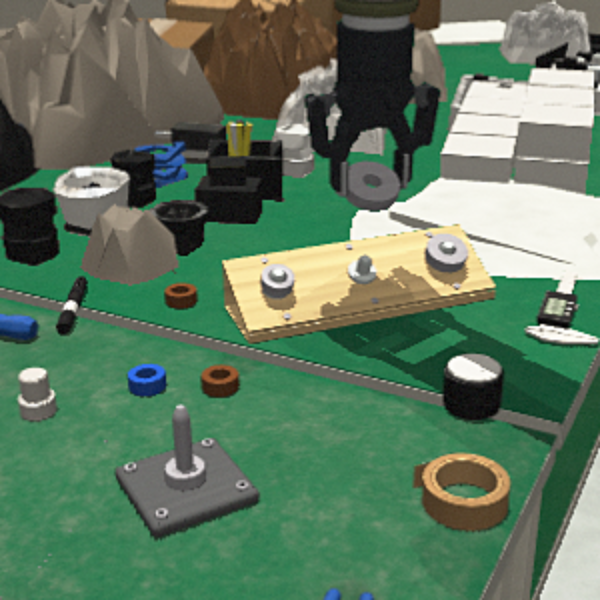

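The wide spacer is held off the rack, still tilted, and the bench around (470,140) is clear. I'll set it down there to level it and grip it again.

```bash
python3 -m handwheel '[[[1,-0.18,0.78,0,0],[1,-0.18,0.78,0,0],[1,-0.18,0.78,0,0],[1,-0.18,0.78,0,0],[1,-0.18,0.78,0,0],[1,-0.18,0.78,-0.4,0],[1,0,0,-0.9,0],[1,0,0,-0.7,0],[1,0,0,-0.2,0],[1,0,0,0,0]]]' 20
python3 -m handwheel '[[[1,0,0,-0.1,0],[1,0,0,-0.1,0],[1,0,0,-0.1,0],[1,0,0,0,0]]]' 20
```

```text
time_s: 4.7
eef_pos: [468.6, 140.6, 21.1]
ee_rot: [0.001, 0.93, -0.367, -0.002]
force: [0.5, 0.2, -2.1]
grip_width: 0.697
grip_force: 28.5
time_s: 5.1
eef_pos: [470.5, 140.5, 7.9]
ee_rot: [-0.0, 0.93, -0.367, 0.001]
force: [0.2, -1.0, 4.0]
grip_width: 0.696
grip_force: 28.7
```

```bash
python3 -m handwheel '[[[1,0,0,-0.06,0],[0.3,0,0,0,0],[-0.3,0,0,0,0],[-0.8,0,0,-0.04,0],[-0.8,0,0,0,0],[0.4,0,0,0,0],[1,0,0,0,0],[1,0,0,0,0],[1,0,0,0,0],[1,0,0,0,0]]]' 20
python3 -m handwheel '[[[0,0,0,0,0],[-1,0,0,0,0],[-1,0,0,0,0],[-1,0,0,0,1],[-1,0,0,0,1],[-1,0,0,0,1],[-1,0,0,0,1],[-1,0,0,0,1],[-1,0,0,0,1],[-1,0,0,0,1]]]' 20
python3 -m handwheel '[[[-1,0,0,0,1],[-1,0,0,0,1],[-1,0,0,0,1],[-1,0,0,0,1],[-1,0,0,0,0.25],[0.4,0,0,0,0],[1,0,0,0,0],[1,0,0,0,0],[1,0,0,0,0],[1,0,0,0,0]]]' 20
python3 - <<'E'
from rig import ctrl, optics
import cv2
c=optics.capture("scene");cv2.imwrite("pics/s4.png",cv2.resize(c["img"][180:380,150:450],None,fx=2,fy=2))
E
```

```text
time_s: 6.1
eef_pos: [469.7, 141.0, 2.7]
ee_rot: [-0.0, 0.93, -0.367, 0.0]
force: [-1.0, 1.3, 5.2]
grip_width: 0.698
grip_force: 20.4
time_s: 7.1
eef_pos: [469.5, 140.8, 2.1]
ee_rot: [-0.0, 0.993, 0.115, -0.0]
force: [-0.0, -0.6, 0.3]
grip_width: 1.0
grip_force: 0.0
time_s: 8.1
eef_pos: [470.4, 140.6, 2.8]
ee_rot: [0.0, 0.918, 0.398, 0.001]
force: [1.2, -2.5, 6.0]
grip_width: 0.674
grip_force: 21.7
```

View pics/s4.png

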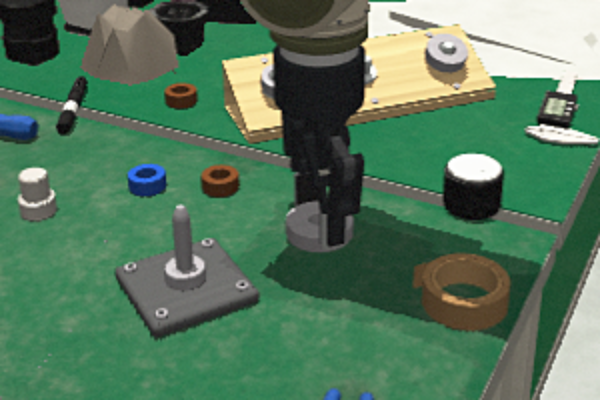

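The ring is flat on the bench in the jaws, with its centre near crop pixel (320,225). I'll check that against the TCP and measure the spindle with the wrist calibration in mind.

Run:
```python
from h import *
np.set_printoptions(precision=1,suppress=True)
a=pickle.load(open("scene0.pkl","rb"))
p=proj(a,[[470.4,140.6,16]])[0];print((p-[150,180])*2)
th=np.linspace(0,6.28,13)
q=np.c_[470.4+30*np.cos(th),140.6+30*np.sin(th),0*th+16];pp=(proj(a,q)-[150,180])*2
print(pp.min(0),pp.max(0))
im=cv2.imread("pics/s4.png"); g=cv2.cvtColor(im,cv2.COLOR_BGR2HSV)
m=((g[...,1]<45)&(g[...,2]>70)&(g[...,2]<230)).astype(np.uint8); m=m[195:260,270:365]
n,l,s,_=cv2.connectedComponentsWithStats(m); i=1+s[1:,4].argmax(); print(s[i]+[270,195,0,0,0])
```

```text
[318.1 217.1]
[283.9 198.9] [352.1 236.6]
[ 286  201   68   51 1945]
```

```bash
python3 -m handwheel '[[[1,0,0,0.3,0],[1,0,0,0.7,0],[1,0.2,0.4,0.7,0],[1,0.2,0.4,0.7,0],[1,0,0,0,0],[1,0,0,0,0],[1,0,0,0,0]]]' 25
python3 - <<'E'
from rig import ctrl, optics
import cv2,pickle
c=optics.capture("wrist");cv2.imwrite("pics/w5.png",c["img"]);pickle.dump(c,open("w5.pkl","wb"));print(ctrl.sense()["eef_pos"])
E
```

```text
time_s: 8.85
eef_pos: [488.3, 180.3, 120.5]
ee_rot: [-0.001, 0.917, 0.398, -0.002]
force: [0.1, 0.1, -1.6]
grip_width: 0.675
grip_force: 30.0
[488.43145363 180.20677887 120.60075901]
```

View pics/w5.png

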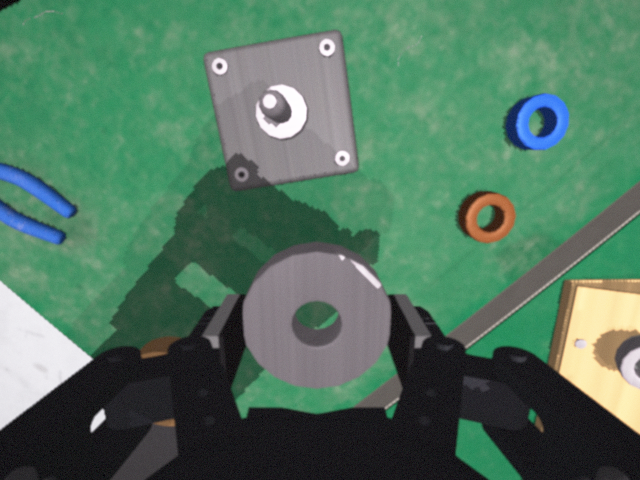

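The wrist view shows the ring level in the jaws. Its top outline spans columns 243–391 and rows 242–388. The spindle tip is at (268,102) and the shoulder centre at about (281,111).

Run:
```python
from h import *
np.set_printoptions(precision=1,suppress=True)
c=pickle.load(open("w5.pkl","rb"))
print("tip",atz(c,(268,101),80),"sh",atz(c,(281.5,111.5),24))
co=[(218,66),(327,47),(342,158),(241,174)]
Q=[atz(c,u,12) for u in co];print(Q,np.mean(Q,0))
print("ring top",atz(c,(317,312),133.7))
for z,r in((133.7,30),(133.7,9.5)):
  th=np.linspace(0,6.28,40);q=np.c_[488.4+r*np.cos(th),180.2+r*np.sin(th),0*th+z];pp=proj(c,q);print(pp.min(0),pp.max(0))
```

```text
tip [532.4 260.8  80. ] sh [533.2 260.2  24. ]
[array([523.1, 308.9,  12. ]), array([580.6, 269.7,  12. ]), array([541.9, 213.2,  12. ]), array([485.2, 251.9,  12. ])] [532.7 260.9  12. ]
ring top [493.2 185.4 133.7]
[240.1 254.8] [394.1 393.9]
[292.6 306.3] [341.4 350.2]
```

Run:
```python
from h import *
from scipy.optimize import least_squares
np.set_printoptions(precision=1,suppress=True)
c=pickle.load(open("w5.pkl","rb"));g=cv2.cvtColor(c["img"],cv2.COLOR_BGR2GRAY);hsv=cv2.cvtColor(c["img"],cv2.COLOR_BGR2HSV)
m=((hsv[...,1]<60)&(g>75)).astype(np.uint8);m[:240]=0;m[392:]=0;m[:,:238]=0;m[:,396:]=0
# outer top arc points: first ring pixel per column from above
P=[(u,240+np.argmax(m[240:,u])) for u in list(range(262,372,4))]
print(P[::4])
# hole: flood non-ring area around (316,322)
h=(1-m)[295:355,285:350];n,l,s,ce=cv2.connectedComponentsWithStats(h);i=l[27,31];print(s[i]+[285,295,0,0,0])
def f(p):
    x,y,z=p;r=[]
    cc=[atz(c,u,z)[:2] for u in P]
    return [np.hypot(*(q-[x,y]))-30 for q in cc]+[(z-133)/10]
r=least_squares(f,[488,180,133]);print(r.x,np.abs(r.fun).max())
```

```text
[(262, np.int64(266)), (278, np.int64(253)), (294, np.int64(246)), (310, np.int64(244)), (326, np.int64(243)), (342, np.int64(246)), (358, np.int64(254))]
[296 302  42  27 870]
[490.2 182.2 127.1] 0.6948462699531532
```

```bash
python3 -m handwheel '[[[1,0.43,0.79,0,0],[1,0.43,0.79,0,0],[1,0,0,-0.3,0],[1,0,0,-0.3,0],[1,0,0,-0.2,0],[1,0,0,-0.2,0],[1,0,0,-0.2,0],[1,0,0,0,0]]]' 25
```

```text
time_s: 9.7
eef_pos: [531.9, 259.3, 60.9]
ee_rot: [-0.0, 0.917, 0.398, -0.001]
force: [0.3, -0.5, -2.0]
grip_width: 0.674
grip_force: 29.9
```

```bash
python3 -m handwheel '[[[1,0,0,-0.2,0],[1,0,0,-0.2,0],[1,0,0,-0.14,0],[1,0,0,-0.08,0],[1,0,0,-0.04,0],[1,0,0,-0.04,0],[1,0,0,0,0]]]' 20
```

```text
time_s: 10.4
eef_pos: [532.6, 259.8, 27.2]
ee_rot: [0.0, 0.917, 0.398, -0.0]
force: [-0.1, 0.2, -3.4]
grip_width: 0.671
grip_force: 29.9
```

```bash
python3 -m handwheel '[[[1,0,0,-0.03,0],[1,0,0,-0.03,0],[1,0,0,0,0],[1,0,0,0,0]]]' 20
```

```text
time_s: 10.8
eef_pos: [532.9, 259.9, 26.8]
ee_rot: [0.0, 0.917, 0.398, 0.001]
force: [-9.4, -4.3, 18.1]
grip_width: 0.671
grip_force: 32.0
```

```bash
python3 -m handwheel '[[[0.3,0,0,0.02,0],[-0.3,0,0,0,0],[-1,0,0,0,0],[-1,0,0,0,0],[-1,0,0,0,0],[-1,0,0,0,0],[-1,0,0,0.6,0],[-1,0,0,0.9,0],[-1,0,0,0.9,0],[-1,0,0,0,0]]]' 20
python3 - <<'E'
from rig import ctrl, optics
import cv2,pickle
from h import *
c=optics.capture("scene");cv2.imwrite("pics/s6.png",cv2.resize(c["img"][260:360,190:300],None,fx=5,fy=5,interpolation=cv2.INTER_CUBIC))
E
```

```text
time_s: 11.8
eef_pos: [535.2, 260.6, 151.6]
ee_rot: [0.001, 0.917, 0.398, 0.006]
force: [0.7, -0.4, -0.2]
grip_width: 0.999
grip_force: 0.0
```

View pics/s6.png

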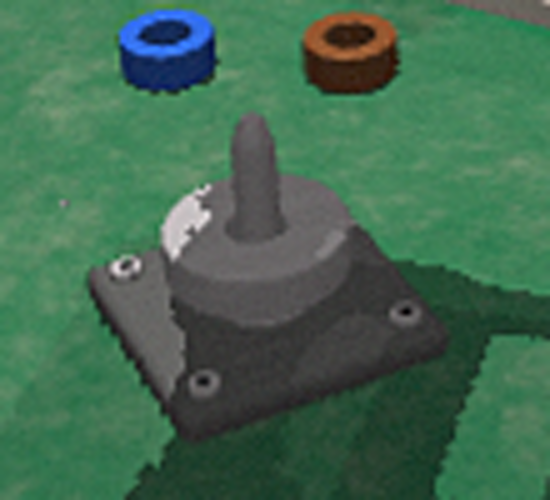

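The wide spacer sits flat on the shoulder, released. All 10 views are used, so from here I check by numbers.

```bash
python3 -m handwheel '[[[-1,0,-0.7,0,-1],[-1,0,-0.8,0,-1],[-1,-0.15,-0.8,0,-1],[-1,-0.15,-0.8,0,-1],[-1,-0.15,-0.8,0,-1],[-1,-0.15,-0.8,0,-1],[-1,-0.15,-0.8,0,-1],[-1,-0.15,-0.8,0,-1],[-1,-0.15,-0.8,0,-1],[-1,-0.1,-0.8,0,-1]]]' 20
python3 -m handwheel '[[[-1,0,-0.6,0,-1],[-1,0,0,0,-0.25],[-1,0,0,0,0],[-1,0,0,0,0]]]' 20
```

```text
time_s: 12.85
eef_pos: [473.9, -136.5, 144.0]
ee_rot: [-0.0, 0.958, -0.288, -0.001]
force: [0.9, -0.8, 0.6]
grip_width: 1.001
grip_force: 0.0
time_s: 13.25
eef_pos: [474.7, -164.7, 144.4]
ee_rot: [-0.0, 0.93, -0.366, -0.001]
force: [-0.8, 0.9, -0.5]
grip_width: 1.0
grip_force: 0.0
```

```bash
python3 -m handwheel '[[[-1,-0.12,-0.26,-0.3,0],[-1,0,0,-0.6,0],[-1,0,0,-0.5,0],[-1,0,0,-0.4,0],[-1,0,0,-0.2,0],[-1,0,0,-0.1,0],[-1,0,0,0,0]]]' 20
```

```text
time_s: 13.95
eef_pos: [469.2, -178.0, 40.3]
ee_rot: [-0.0, 0.93, -0.367, -0.0]
force: [0.4, 0.0, 0.6]
grip_width: 1.001
grip_force: 0.0
```

```bash
python3 -m handwheel '[[[0.3,0,0,0,0],[0.6,0,0,0,0],[1,0,0,0,0],[1,0,0,0,0],[1,0,0,0,0],[1,0,0,0,0],[1,0,0,0,0]]]' 25
python3 -m handwheel '[[[1,-0.062,0.058,0.18,0],[1,-0.062,0.058,0.18,0],[1,-0.062,0.058,0.18,0],[1,-0.062,0.058,0.18,0],[1,0,0,0.6,0],[1,0,0,0.6,0],[1,0,0,0,0]]]' 25
```

```text
time_s: 14.65
eef_pos: [469.2, -178.6, 41.3]
ee_rot: [0.0, 0.93, -0.367, 0.0]
force: [-4.1, 0.6, 7.5]
grip_width: 0.557
grip_force: 24.6
time_s: 15.35
eef_pos: [458.0, -167.2, 140.2]
ee_rot: [0.001, 0.93, -0.367, 0.003]
force: [0.1, -0.3, -2.4]
grip_width: 0.558
grip_force: 26.5
```

```bash
python3 -m handwheel '[[[1,0.03,0.7,0,0],[1,0.03,0.8,0,0],[1,0.03,0.8,0,0],[1,0.03,0.8,0,0],[1,0.03,0.8,0,0],[1,0.03,0.8,0,0],[1,0.03,0.8,0,0],[1,0.03,0.64,-0.5,0],[1,0,0,-0.9,0],[1,0,0,-0.8,0]]]' 20
python3 -m handwheel '[[[1,0,0,-0.2,0],[1,0,0,-0.1,0],[1,0,0,-0.1,0],[1,0,0,-0.06,0],[1,0,0,0,0]]]' 20
```

```text
time_s: 16.35
eef_pos: [467.7, 141.4, 24.6]
ee_rot: [0.0, 0.931, -0.366, -0.0]
force: [0.6, 0.4, -1.5]
grip_width: 0.555
grip_force: 26.5
time_s: 16.85
eef_pos: [471.1, 139.6, 5.8]
ee_rot: [-0.001, 0.93, -0.367, 0.003]
force: [-0.2, -4.6, 7.7]
grip_width: 0.552
grip_force: 27.5
```

```bash
python3 -m handwheel '[[[1,0,0,-0.03,0],[0.3,0,0,0,0],[-0.3,0,0,0,0],[-0.8,0,0,-0.03,0],[-0.8,0,0,0,0],[0.4,0,0,0,0],[1,0,0,0,0],[1,0,0,0,0],[1,0,0,0,0],[1,0,0,0,0]]]' 20
python3 -m handwheel '[[[0.3,0,0,0,0],[-0.3,0,0,0,0],[-0.5,0,0,0,0],[-0.5,0,0,0,1],[-0.5,0,0,0,1],[-0.5,0,0,0,1],[-0.5,0,0,0,1],[-0.5,0,0,0,1],[-0.5,0,0,0,1],[-0.5,0,0,0,1]]]' 20
python3 -m handwheel '[[[-0.5,0,0,0,1],[-0.5,0,0,0,1],[-0.5,0,0,0,1],[-0.5,0,0,0,1],[-0.5,0,0,0,0.25],[0.4,0,0,0,0],[1,0,0,0,0],[1,0,0,0,0],[1,0,0,0,0],[1,0,0,0,0]]]' 20
```

```text
time_s: 17.85
eef_pos: [468.8, 140.5, 0.6]
ee_rot: [-0.0, 0.93, -0.367, 0.0]
force: [-1.4, 0.1, 5.1]
grip_width: 0.556
grip_force: 19.9
time_s: 18.85
eef_pos: [468.6, 140.4, 0.1]
ee_rot: [-0.0, 0.993, 0.115, -0.0]
force: [-0.1, 0.2, 0.4]
grip_width: 0.75
grip_force: 0.0
time_s: 19.85
eef_pos: [469.1, 140.3, 0.5]
ee_rot: [0.0, 0.917, 0.398, 0.0]
force: [0.3, -2.4, 4.4]
grip_width: 0.542
grip_force: 21.2
```

```bash
python3 -m handwheel '[[[1,0,0,0.3,0],[1,0,0,0.7,0],[1,0.2,0.4,0.7,0],[1,0.2,0.4,0.7,0],[1,0,0,0,0],[1,0,0,0,0],[1,0,0,0,0]]]' 25
cat > fit.py <<'E'
from h import *
from rig import ctrl,optics
from scipy.optimize import least_squares
import sys
R=float(sys.argv[1]);zoff=float(sys.argv[2])
np.set_printoptions(precision=1,suppress=True)
c=optics.capture("wrist");t=ctrl.sense()["eef_pos"];hsv=cv2.cvtColor(c["img"],cv2.COLOR_BGR2HSV)
cv2.imwrite("pics/fit%d.png"%R,c["img"])
m=((hsv[...,1]<60)&(hsv[...,2]>75)).astype(np.uint8)
m=cv2.morphologyEx(m,cv2.MORPH_OPEN,np.ones((5,5)))
z=t[2]+zoff;u0=proj(c,[[*t[:2],z]])[0];w=int(R*2.5*.7)
P=[(u,int(u0[1])-90+np.argmax(m[int(u0[1])-90:,u])) for u in range(int(u0[0])-w,int(u0[0])+w,4)]
print(P[::4]);q=np.array([atz(c,u,z)[:2] for u in P])
r=least_squares(lambda p:np.hypot(*(q-p).T)-R,t[:2],loss="soft_l1")
print(t,"ring-TCP",r.x-t[:2],"res",np.abs(r.fun).max())
E
python3 fit.py 24 14
```

```text
time_s: 20.55
eef_pos: [487.5, 179.9, 118.6]
ee_rot: [-0.001, 0.917, 0.398, -0.002]
force: [0.4, -0.1, -2.2]
grip_width: 0.539
grip_force: 27.1
[(274, np.int64(277)), (290, np.int64(266)), (306, np.int64(261)), (322, np.int64(259)), (338, np.int64(263)), (354, np.int64(271))]
[487.6 179.8 118.6] ring-TCP [3.1 3.2] res 0.4883585521480427
```

```bash
python3 -m handwheel '[[[1,0.44,0.79,0,0],[1,0.44,0.79,0,0],[1,0,0,-0.3,0],[1,0,0,-0.3,0],[1,0,0,-0.2,0],[1,0,0,-0.2,0],[1,0,0,-0.2,0],[1,0,0,0,0]]]' 25
```

```text
time_s: 21.4
eef_pos: [532.0, 258.9, 58.9]
ee_rot: [-0.0, 0.917, 0.398, -0.001]
force: [-0.1, -0.1, -1.5]
grip_width: 0.541
grip_force: 27.1
```

```bash
python3 -m handwheel '[[[1,0,0,-0.14,0],[1,0,0,-0.1,0],[1,0,0,-0.06,0],[1,0,0,-0.04,0],[1,0,0,-0.02,0],[1,0,0,-0.02,0],[1,0,0,0,0]]]' 20
```

```text
time_s: 22.1
eef_pos: [532.7, 259.4, 41.3]
ee_rot: [0.0, 0.917, 0.398, 0.0]
force: [0.3, -0.5, -1.3]
grip_width: 0.537
grip_force: 27.1
```

```bash
python3 -m handwheel '[[[1,0,0,-0.03,0],[1,0,0,-0.02,0],[1,0,0,0,0],[1,0,0,0,0]]]' 20
```

```text
time_s: 22.5
eef_pos: [533.0, 259.5, 40.5]
ee_rot: [0.0, 0.917, 0.398, 0.001]
force: [-5.3, -3.0, 12.6]
grip_width: 0.54
grip_force: 28.6
```

```bash
python3 -m handwheel '[[[0.3,0,0,0.02,0],[-0.3,0,0,0,0],[-1,0,0,0,0],[-1,0,0,0,0],[-1,0,0,0,0],[-1,0,0,0,0],[-1,0,0,0.6,0],[-1,0,0,0.8,0],[-1,0,0,0.8,0],[-1,0,0,0,0]]]' 20
python3 -m handwheel '[[[-1,0.1,-0.4,0,-1],[-1,0.15,-0.6,0,-1],[-1,0.15,-0.6,0,-1],[-1,0.15,-0.6,0,-1],[-1,0.15,-0.6,0,-1],[-1,0.15,-0.6,0,-1],[-1,0.15,-0.6,0,-1],[-1,0.15,-0.6,0,-1],[-1,0.15,-0.6,0,-1],[-1,0.15,-0.6,0,-1]]]' 20
python3 -m handwheel '[[[-1,0,0,0,-1],[-1,0,0,0,-0.25],[-1,0,0,0,0],[-1,0,0,0,0]]]' 20
python3 - <<'E'
from rig import optics
from h import *
pickle.dump(optics.capture("wrist"),open("w7.pkl","wb"))
# middle-spacer check in the scene view: bright ring extents between spindle tip and plate
c=optics.capture("scene");hsv=cv2.cvtColor(c["img"],cv2.COLOR_BGR2HSV)
sat=hsv[...,1]<70
th=np.linspace(0,6.28,60)
for r,z in((24,56),(30,40)):
    p=proj(c,np.c_[532.7+r*np.cos(th),260.6+r*np.sin(th),0*th+z]);print("pred",p.min(0),p.max(0))
for v in (290,295,298,300,303,306,309,312):
    u=np.flatnonzero(sat[v,195:290])+195;print(v,u.min() if len(u) else None,u.max() if len(u) else None)
E
```

```text
time_s: 23.5
eef_pos: [535.0, 260.1, 155.4]
ee_rot: [0.001, 0.917, 0.398, 0.005]
force: [-0.7, 0.1, -0.3]
grip_width: 1.0
grip_force: 0.0
time_s: 24.5
eef_pos: [605.2, -31.8, 149.1]
ee_rot: [-0.0, 0.958, -0.288, -0.0]
force: [0.2, -0.3, -1.0]
grip_width: 1.002
grip_force: 0.0
time_s: 24.9
eef_pos: [605.1, -30.5, 149.4]
ee_rot: [0.0, 0.93, -0.367, -0.0]
force: [0.2, -0.3, 0.0]
grip_width: 0.996
grip_force: 0.0
pred [224.20418141 287.42462741] [255.13077218 304.76499831]
pred [221.11959676 293.6351748 ] [259.43242425 315.71352206]
290 231 252
295 226 255
298 225 257
300 202 258
303 223 260
306 222 263
309 222 265
312 212 267
```

```bash
python3 -m handwheel '[[[-1,0,-0.03,-0.4,0],[-1,0,0,-0.6,0],[-1,0,0,-0.5,0],[-1,0,0,-0.4,0],[-1,0,0,-0.18,0],[-1,0,0,-0.08,0],[-1,0,0,0,0]]]' 20
python3 -m handwheel '[[[0.3,0,0,0,0],[0.6,0,0,0,0],[1,0,0,0,0],[1,0,0,0,0],[1,0,0,0,0],[1,0,0,0,0],[1,0,0,0,0],[1,0,0,0,0]]]' 25
```

```text
time_s: 25.7
eef_pos: [605.4, -32.1, 42.1]
ee_rot: [-0.0, 0.93, -0.367, 0.0]
force: [-0.0, -0.7, -0.2]
grip_width: 1.006
grip_force: 0.0
time_s: 26.5
eef_pos: [605.1, -32.4, 42.4]
ee_rot: [0.0, 0.93, -0.367, 0.0]
force: [-3.9, -0.4, 5.4]
grip_width: 0.396
grip_force: 25.2
```

```bash
python3 -m handwheel '[[[1,-0.062,0.058,0.18,0],[1,-0.062,0.058,0.18,0],[1,-0.062,0.058,0.18,0],[1,-0.062,0.058,0.18,0],[1,0,0,0.6,0],[1,0,0,0.6,0],[1,0,0,0,0]]]' 25
python3 -m handwheel '[[[1,-0.4,0.5,0,0],[1,-0.5,0.7,0,0],[1,-0.5,0.7,0,0],[1,-0.5,0.7,0,0],[1,-0.5,0.6,-0.4,0],[1,0,0,-0.9,0],[1,0,0,-0.8,0],[1,0,0,-0.2,0],[1,0,0,0,0]]]' 20
```

```text
time_s: 27.2
eef_pos: [594.4, -20.4, 142.5]
ee_rot: [-0.001, 0.93, -0.367, 0.004]
force: [0.4, 0.4, 0.1]
grip_width: 0.397
grip_force: 25.5
time_s: 28.1
eef_pos: [472.1, 139.5, 22.2]
ee_rot: [0.001, 0.93, -0.367, -0.001]
force: [-0.0, -0.2, -0.4]
grip_width: 0.395
grip_force: 25.4
```

```bash
python3 -m handwheel '[[[1,0,0,-0.12,0],[1,0,0,-0.12,0],[1,0,0,-0.08,0],[1,0,0,-0.04,0],[1,0,0,0,0]]]' 20
python3 -m handwheel '[[[1,0,0,-0.03,0],[0.4,0,0,0,0],[0,0,0,0,0],[-0.3,0,0,-0.02,0],[-0.3,0,0,0,0],[0.4,0,0,0,0],[1,0,0,0,0],[1,0,0,0,0],[1,0,0,0,0],[1,0,0,0,0]]]' 20
```

```text
time_s: 28.6
eef_pos: [474.5, 139.0, 6.6]
ee_rot: [-0.0, 0.93, -0.367, 0.002]
force: [-2.0, -4.2, 14.5]
grip_width: 0.397
grip_force: 27.7
time_s: 29.6
eef_pos: [472.8, 139.5, 2.3]
ee_rot: [-0.0, 0.93, -0.367, 0.0]
force: [-1.1, 0.5, 1.5]
grip_width: 0.394
grip_force: 20.6
```

```bash
python3 -m handwheel '[[[0.5,0,0,0,0],[0,0,0,0,0],[-0.2,0,0,0,0],[-0.2,0,0,0,1],[-0.2,0,0,0,1],[-0.2,0,0,0,1],[-0.2,0,0,0,1],[-0.2,0,0,0,1],[-0.2,0,0,0,1],[-0.2,0,0,0,1]]]' 20
python3 -m handwheel '[[[-0.2,0,0,0,1],[-0.2,0,0,0,1],[-0.2,0,0,0,1],[-0.2,0,0,0,1],[-0.2,0,0,0,0.25],[0.4,0,0,0,0],[1,0,0,0,0],[1,0,0,0,0],[1,0,0,0,0],[1,0,0,0,0]]]' 20
python3 -m handwheel '[[[1,0,0,0.3,0],[1,0,0,0.7,0],[1,0.2,0.4,0.7,0],[1,0.2,0.4,0.7,0],[1,0,0,0,0],[1,0,0,0,0],[1,0,0,0,0]]]' 25
python3 fit.py 18 13.5
```

```text
time_s: 30.6
eef_pos: [472.8, 139.4, 2.2]
ee_rot: [0.0, 0.993, 0.115, -0.0]
force: [-0.1, -0.1, 0.1]
grip_width: 0.599
grip_force: 0.0
time_s: 31.6
eef_pos: [473.0, 139.4, 2.4]
ee_rot: [0.0, 0.917, 0.398, 0.0]
force: [0.0, -1.7, 3.6]
grip_width: 0.399
grip_force: 20.4
time_s: 32.3
eef_pos: [491.8, 179.1, 120.9]
ee_rot: [-0.0, 0.917, 0.398, -0.001]
force: [0.1, 0.1, -1.1]
grip_width: 0.396
grip_force: 25.2
[(285, np.int64(285)), (301, np.int64(274)), (317, np.int64(273)), (333, np.int64(275))]
[491.9 179.  120.9] ring-TCP [3.5 4. ] res 0.6280076420321912
```

```bash
python3 -m handwheel '[[[1,0.4,0.8,0,0],[1,0.4,0.8,0,0],[1,0,0,-0.3,0],[1,0,0,-0.3,0],[1,0,0,-0.2,0],[1,0,0,-0.1,0],[1,0,0,-0.1,0],[1,0,0,-0.1,0],[1,0,0,-0.08,0],[1,0,0,0,0]]]' 25
python3 -m handwheel '[[[1,0,0,-0.03,0],[1,0,0,-0.02,0],[1,0,0,0,0],[1,0,0,0,0]]]' 20
```

```text
time_s: 33.35
eef_pos: [532.6, 259.3, 62.9]
ee_rot: [-0.0, 0.917, 0.398, -0.0]
force: [0.4, -0.4, -0.8]
grip_width: 0.399
grip_force: 25.2
time_s: 33.75
eef_pos: [532.9, 259.5, 60.9]
ee_rot: [0.0, 0.917, 0.398, 0.0]
force: [0.4, 0.8, -0.7]
grip_width: 0.398
grip_force: 25.2
```

```bash
python3 -m handwheel '[[[1,0,0,-0.03,0],[1,0,0,-0.03,0],[1,0,0,-0.01,0],[1,0,0,0,0],[1,0,0,0,0]]]' 20
```

```text
time_s: 34.25
eef_pos: [533.0, 259.6, 58.4]
ee_rot: [0.0, 0.917, 0.398, 0.0]
force: [-3.8, -1.6, 9.0]
grip_width: 0.399
grip_force: 26.2
```

Seated at the height I predicted, with a 9 N reaction. Now I'll release and retreat.

```bash
python3 -m handwheel '[[[0.5,0,0,0.02,0],[0,0,0,0,0],[-1,0,0,0,0],[-1,0,0,0,0],[-1,0,0,0,0],[-1,0,0,0,0],[-1,0,0,0.6,0],[-1,0,0,0.8,0],[-1,0,-0.6,0.6,0],[-1,0,-0.6,0,0]]]' 20
python3 -m handwheel '[[[-1,0,-0.6,0,0],[-1,0,0,0,0],[-1,0,0,0,0],[-1,0,0,0,0]]]'
python3 - <<'E'
from rig import optics
from h import *
c=optics.capture("scene");hsv=cv2.cvtColor(c["img"],cv2.COLOR_BGR2HSV)
th=np.linspace(0,6.28,60)
for r,z in((18,72),(18,56),(24,56),(30,40)):
    p=proj(c,np.c_[532.7+r*np.cos(th),260.6+r*np.sin(th),0*th+z]);print("pred",r,z,p.min(0),p.max(0))
for v in range(278,312,2):
    u=np.flatnonzero(hsv[v,205:285,1]<70)+205;print(v,(u.min(),u.max()) if len(u) else None)
E
```

```text
time_s: 35.25
eef_pos: [534.4, 199.5, 162.6]
ee_rot: [0.001, 0.917, 0.399, 0.004]
force: [0.2, 0.3, 0.5]
grip_width: 0.997
grip_force: 0.0
time_s: 35.65
eef_pos: [532.7, 170.2, 158.2]
ee_rot: [-0.0, 0.917, 0.398, -0.0]
force: [0.4, 0.2, 0.3]
grip_width: 0.998
grip_force: 0.0
pred 18 72 [227.33274261 281.01847194] [250.73957238 293.7737068 ]
pred 18 56 [228.10591806 289.48728335] [251.29579519 302.48799671]
pred 24 56 [224.20418141 287.42462741] [255.13077218 304.76499831]
pred 30 40 [221.11959676 293.6351748 ] [259.43242425 315.71352206]
278 None
280 None
282 (np.int64(235), np.int64(246))
284 (np.int64(231), np.int64(249))
286 (np.int64(229), np.int64(251))
288 (np.int64(228), np.int64(251))
290 (np.int64(229), np.int64(252))
292 (np.int64(228), np.int64(254))
294 (np.int64(227), np.int64(255))
296 (np.int64(226), np.int64(255))
298 (np.int64(225), np.int64(256))
300 (np.int64(225), np.int64(263))
302 (np.int64(208), np.int64(259))
304 (np.int64(223), np.int64(261))
306 (np.int64(222), np.int64(263))
308 (np.int64(222), np.int64(264))
310 (np.int64(219), np.int64(265))
```

The outline matches the predicted stack: the narrow spacer's top starts at row 281–282, symmetric and level.

```bash
python3 -c "
from rig import ctrl
print(ctrl.finish_job())"
```

```text
the job is handed in; nothing more can be done
None
```

All three spacers are on the spindle, released, with the widest at the bottom, the middle one next and the narrowest on top; the job was handed in at about 36 s without a verdict returned, and my camera and force checks matched a seated stack.

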